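# Set a blank between the stops of a T-track planing board

### The job

Get the pale maple offcut ready for planing: lay it flat on the planing board, lengthwise and centred over the metal track, up by the dark end stop, and let go of it. Then stand the tail stop on the landing at the open end of the track, black rubber pad towards the offcut, and push it in under the track's lips and along until the offcut is held snugly between the black rubber pad and the end stop with no gap at either end; last, press the red lever right down so that the stop is locked. Leave the dark walnut offcut where it is.

Things in the scene. Friction and masses are not known exactly. Their poses are not given: they have to be found in the camera images.
- planing_board: Planing board fixed to the bench, 130 (x) x 360 (y) mm; origin: centre of its underside, on the bench top; y runs along the track (at x=0). From y=-180 to +85 mm its top (two decks and the track's lips) is flat, 22 mm above the bench. At the -y end stands a dark end stop. From y=+85 to +180 mm the bare base, the landing, is 9 mm above the bench, level with the floor of the track.
- end_stop_face (a point): Centre of the face of the dark end stop, at y=-162 mm on the board; the offcut's end must bear against it. The end stop is 118 mm wide and stands 18 mm above the deck; this point is 9 mm above the deck.
- track_mouth (a point): Open end of the aluminium T-track, on its centre line at deck height (board y=+85 mm). Channel 34 mm wide, 9 to 16.5 mm above the bench; two lips (16.5 to 22 mm) over it leave a slot 15 mm wide, so the foot cannot drop in from above; the other end is closed. Two slanting ears on the landing (22 mm long, to 16 mm above the bench) widen the mouth to about 50 mm and guide the foot in.
- landing (a point): Spot on the bare base beyond the track's mouth, 9 mm above the bench (board x=0, y=+143 mm), where the tail stop can stand before it is pushed in.
- offcut_maple: Pale maple offcut, a rectangular block 45 (x) x 92 (y, its length) x 32 (z) mm, 0.11 kg, loose on the bench; origin: centre of its underside. Either end may face the end stop.
- tail_stop: Loose tail stop, 0.3 kg, standing on its foot. Origin: centre of the foot's underside; -y is its front (to the end stop); installed, its axes lie along the board's. Steel T-foot 30 (x) x 57 (y) x 6 mm, neck 10 mm wide, wooden body 46 (x) x 64 (y) mm from z=14.5 to 34.5 mm, grasped across the 46 mm. Pushed from its rear face. In the track the foot has 2 mm play at the sides, 1.5 mm on top; the body clears the deck by 1.5 mm.
- stop_pad (a point): Centre of the front of the tail stop's black rubber pad: y=-32, z=24.5 mm in its frame. With the offcut snug it stands 92 mm from the end stop's face (board y=-70 mm).
- cam_lever (a joint): Angle of the red lever on the tail stop: near 0 = raised about 40 degrees (released), 0.70 rad = pressed down flat (locked: it draws the foot up against the lips and the body 1.5 mm down on to the deck). Stays where it is left; under 10 N on its end presses it down.
- lever_tip (a point): Upper side of the red lever's free end. Lever 42 mm long, 16 mm wide, hinged along the tail stop's y axis at x=+17, y=+8, z=38.5 mm in its frame, the free end towards -x. Raised, the tip is about 67 mm above the foot's underside; pressed down it lies at x=-23, y=+8, z=42 mm.
- offcut_walnut: Dark walnut offcut 38 x 110 (y) x 26 mm, loose; origin: centre of its underside. To be left alone.
There are look-alikes about, which are no part of the job. What is shaped like the tail_stop but blue, purple or yellow is not meant.

How it is judged (in metres and radians):
On the way, in this order (a step that is already met when the one before it is completed fails the run):
1. the maple offcut lies flat on the deck, lengthwise over the track, let go (z of offcut_maple in the frame of planing_board between 0.019 and 0.026 m and x of offcut_maple in the frame of planing_board between -0.015 and 0.015 m and angle between offcut_maple's own z axis and vertical below 0.08 rad and angle between the y axis of offcut_maple and the y axis of planing_board, either way round below 0.1 rad and y of offcut_maple in the frame of planing_board between -0.13 and -0.04 m and contact force between the fingers and offcut_maple below 0.1 N), for 0.2 s.
2. the tail stop, lever still raised, is wholly inside the track, its foot under the lips (z of tail_stop in the frame of planing_board between 0.0045 and 0.0125 m and x of tail_stop in the frame of planing_board between -0.005 and 0.005 m and angle between tail_stop's own z axis and vertical below 0.08 rad and angle between the y axis of tail_stop and the y axis of planing_board, either way round below 0.12 rad and y of tail_stop in the frame of planing_board between -0.05 and 0.05 m and value of joint cam_lever below 0.3 rad), for 0.05 s.
3. the offcut is snug between the end stop and the black rubber pad, lever still raised (z of tail_stop in the frame of planing_board between 0.0045 and 0.0125 m and x of tail_stop in the frame of planing_board between -0.005 and 0.005 m and angle between each of tail_stop, offcut_maple's own z axis and vertical below 0.08 rad and angle between the y axis of tail_stop and the y axis of planing_board, either way round below 0.12 rad and z of offcut_maple in the frame of planing_board between 0.019 and 0.026 m and x of offcut_maple in the frame of planing_board between -0.015 and 0.015 m and angle between the y axis of offcut_maple and the y axis of planing_board, either way round below 0.1 rad and y of offcut_maple in the frame of planing_board between -0.12 and -0.1125 m and y of stop_pad in the frame of planing_board between -0.074 and -0.0665 m and value of joint cam_lever below 0.3 rad), for 0.1 s.
At the end, for the whole second after the job is handed in: Maple offcut flat on the deck, lengthwise within 0.1 rad, within 15 mm of the track line and 3.5 mm of touching the end stop; tail stop in the track, foot under the lips, black rubber pad within 3.5 mm of touching the offcut; lever beyond 0.60 rad; both at rest; walnut not moved over 25 mm (z of offcut_maple in the frame of planing_board between 0.019 and 0.026 m and x of offcut_maple in the frame of planing_board between -0.015 and 0.015 m and angle between each of offcut_maple, tail_stop's own z axis and vertical below 0.08 rad and angle between the y axis of offcut_maple and the y axis of planing_board, either way round below 0.1 rad and z of tail_stop in the frame of planing_board between 0.0045 and 0.0125 m and x of tail_stop in the frame of planing_board between -0.005 and 0.005 m and angle between the y axis of tail_stop and the y axis of planing_board, either way round below 0.12 rad and y of offcut_maple in the frame of planing_board between -0.12 and -0.1125 m and y of stop_pad in the frame of planing_board between -0.074 and -0.0665 m and value of joint cam_lever above 0.6 rad and linear speed of each of offcut_maple, tail_stop below 0.02 m/s).
It fails at once if the walnut offcut is moved more than 25 mm (distance of offcut_walnut from where it was at the start of the episode above 0.025 m).
It also fails if it takes over 72 s, if anything falls off the work surface, if the arm or the gripper's body presses on something with over 40 N, if the wrist force passes 120 N, or if a joint passes its speed limit or range.

### The arm

A 6-joint arm with a two-finger parallel gripper is mounted at the origin on the work surface; the furniture and walls round the work are solid. World frame = base frame: x ahead of the robot, y to its left, z up, the work surface at z = 0. Lengths are in m, angles in degrees, forces in N, time in s.
With the tool pointing down it reaches from about 0.4 to 0.825 m from the base axis. Payload 7 kg.
Tool frame: the origin (TCP) lies midway between the tips of the shut fingers; the grasp point (between the pads) lies hold_point_z behind it (hold_point_z is the distance from the TCP to the grasp point, in m); z points along the fingers, y is the line along which they close (so a half turn about z gives the same grasp; the last joint's range is limited). The gripper opens to 88 mm and grips with 3 to 60 N. Pads are 19 mm wide; open, the fingers measure 130 mm over their backs; the gripper's body (78 mm by 193 mm) begins 47 mm behind the grasp point.
Start: joints at [-54.826, 20.546, 0.682, 0, -70.136, -16.507], TCP at [0.216, -0.639, 0.227] pointing down, gripper open.
Joint ranges: [-176.03, 176.03], [-82.01, 121.73], [-58.28, 71.71], [-173.87, 95.51], [-174.79, -0.11], [-173.66, 173.66]. Speed limits (degrees/s): [136.94, 136.94, 172.46, 180, 180, 180].

### API

Orientations are given as [roll, pitch, yaw] about the fixed x, y, z axes, in that order (R = Rz(yaw) Ry(pitch) Rx(roll)).
In Python, from plant import * gives the robot as it stands.
- The arm moves only by the tool step_arm, never from a script. Its argument "steps" is a list that holds one entry, the list of rows, each a list of 6 numbers: the shift along the tool's x, y, z scaled (see below), then the turn, a rotation vector about the tool's x, y, z scaled (see below). In form: [[[tx, ty, tz, wx, wy, wz], ...]]. A call has 1 to 20 rows; each row is the pose to reach, as a shift and turn from the pose commanded when the call began, along the tool's axes at that moment; what a row does not reach only later rows make up. The controller multiplies each number of a shift by 100 mm and each number of a turn by 0.5 rad. A row lasts 1/10 s, in which the tool goes at most 50 mm and 8.59 degrees, less where a joint would pass 70% of its speed; a pose out of reach is approached as far as the arm can. A call with a number of a shift or a turn outside -1 to 1 is refused whole. A call with a gripper value outside its range is refused whole. "jaw" is the closure in counts, from 0 (fully open) to 255 (shut), set as the call begins (left out, the last holds). The fingers move at their own pace and stop on an object; the grip force is fixed at half the most. Time passes only in rows, so rows that repeat a pose let the fingers close. It gives the time, the measured TCP pose, the force, the opening and the grip force at its end, in the units of the state.
- get_obs(): the state, without advancing time (a new reading comes with each control period).
- snapshot(name): name is "scene" or "top" or "wrist"; returns (picture, depth): 420x560x3 uint8, red, green, blue; 420x560 float32, m along the optical axis (not along the pixel's ray), 0 where there is no reading.
- calibration(name): a dict with "mtx" (3x3 intrinsics, pixels), "dist" ([k1, k2, p1, p2, k3] as OpenCV has them; the pictures are not rectified), "rvec" (rotation vector, rad) and "tvec" (3), from world to camera coordinates, as OpenCV has them. Camera axes: x right, y down, z forward; pixel columns grow to the right and rows downward; lengths in m; the calibration is good to about 2 mm. A picture is of the moment at which its call begins: read the wrist's pose just before it. calibration takes no time and is no camera call; for the wrist camera it gives the pose at the moment of the call.
- close_job(): hands the job in; it is judged then, once.
The state is a dict: "clock": time; "joint_pos": joint angles; "qvel": joint speeds; "tau": joint torques, N m; "tool_pos": TCP position; "orientation": TCP orientation; "force": force on the tool from outside, world axes, zero at the start; "moment": the same for the moment, N m; "opening": finger opening in m; "gripper_force": force on a finger pad.
Only numpy, scipy, OpenCV 4.12 (cv2) and the standard library are available. Lean on these libraries where they do the work, as an engineer would, in place of code of your own. Each camera call takes 0.05 s, during which the arm holds its last target. There are 200 camera calls.

## Working session

There is one attempt and no reset: what is moved stays moved. The work goes in short steps, Python scripts to look and compute and a tool call to move; the robot and the scene stay as the last step left them, time stands still between calls to the robot, and variables do not carry over. Pictures are saved under pics/ and viewed, at most 10 in all, crops included, and the job is handed in when it is done.

Besides the shell and the picture viewer there is one more tool, called as name([rows], argument=value, ...), one row to a line, values as JSON. step_arm: Moves the arm, as the interface text tells. Its arguments: {"type":"object","properties":{"steps":{"type":"array","items":{"type":"array","items":{"type":"array","items":{"type":"number","minimum":-1,"maximum":1}}}},"jaw":{"type":"number"}},"required":["steps"]}

```bash
mkdir -p pics; cat > h.py <<'E'
from plant import *
import numpy as np, cv2
from scipy.spatial.transform import Rotation as Ro
def cam(n):
    c=calibration(n); R=cv2.Rodrigues(np.array(c['rvec'],float))[0]
    return np.array(c['mtx'],float),np.array(c['dist'],float),R,np.array(c['tvec'],float).ravel()
def onplane(uv,z,C):
    K,d,R,t=C; p=cv2.undistortPoints(np.array(uv,float).reshape(-1,1,2),K,d).reshape(-1,2)
    r=np.c_[p,np.ones(len(p))]@R; o=-R.T@t
    return o+r*((z-o[2])/r[:,2])[:,None]
def cloud(depth,C):
    K,d,R,t=C; h,w=depth.shape; g=np.stack(np.meshgrid(np.arange(w),np.arange(h)),-1).reshape(-1,1,2).astype(float)
    p=cv2.undistortPoints(g,K,d).reshape(-1,2); P=np.c_[p,np.ones(len(p))]*depth.reshape(-1,1)
    return ((P-t)@R).reshape(h,w,3)
def pix(P,C):
    K,d,R,t=C; return cv2.projectPoints(np.array(P,float).reshape(-1,3),cv2.Rodrigues(R)[0],t,K,d)[0].reshape(-1,2)
def save(n,im): cv2.imwrite('pics/'+n,im[:,:,::-1])
E
python3 - <<'E'
from h import *
o=get_obs(); print(o)
ims=[]
for n in ('top','scene'):
    C=cam(n); im,d=snapshot(n); np.savez(n+'.npz',im=im,d=d,P=cloud(d,C)); save(n+'0.png',im)
    print(n,-C[2].T@C[3], C[0][0,0])
E
```

```text
{'clock': 0.0, 'joint_pos': array([-5.48266452e+01,  2.05902931e+01,  6.33886166e-01, -1.94161355e-02,
       -7.01357482e+01, -1.65077286e+01]), 'qvel': array([ 0.17647203,  0.05712033, -0.03678184,  0.08921696,  0.05550033,
        0.011503  ]), 'tau': array([ 2.29201636e-03, -5.82713521e+01,  2.93057370e+01,  6.99725837e+00,
        6.87906679e-03, -1.13666247e-04]), 'tool_pos': array([ 0.21585418, -0.63904185,  0.22563865]), 'orientation': array([ 1.79906457e+02, -8.68768755e-03, -1.61340979e+02]), 'force': array([-0.09619248, -0.63338295,  0.00848073]), 'moment': array([-0.0596151 ,  0.01676416, -0.00076989]), 'gripper_force': 0.0, 'opening': 0.08771901155055423}
top [0.49579544 0.15726208 1.13210641] 421.5972757473684
scene [-0.03653133  0.67971337  0.79640097] 435.3941327253656
```

View pics/top0.png

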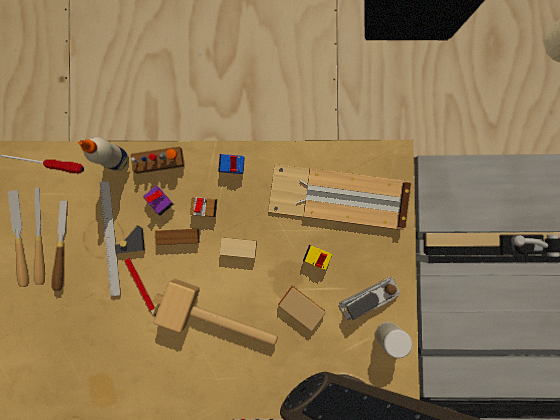

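View pics/scene0.png

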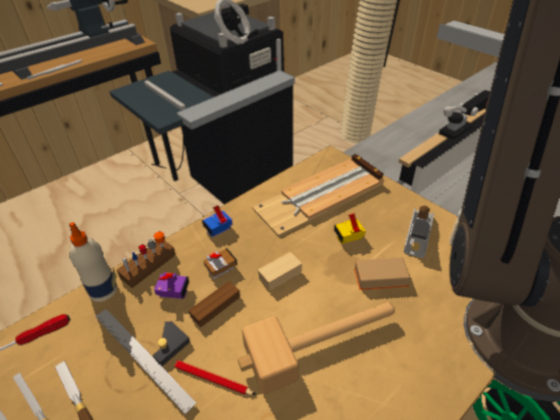

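The top view shows these candidates:
- **Tail stop:** the wood-coloured one at (203,206) matches. The look-alikes are blue (232,163), purple (158,200) and yellow (318,258).
- **Maple:** the pale block at (238,251). The larger tan block at (301,308) and the mallet head are not it.
- **Walnut:** (177,237).
- **Board:** (340,197), end stop at (404,205), landing on the left.

I'll check this with one crop and take measurements.

```bash
python3 - <<'E'
from h import *
D=np.load('top.npz'); im,P,C=D['im'],D['P'],cam('top')
crop=cv2.resize(im[140:280,140:420],None,fx=2.8,fy=2.8,interpolation=cv2.INTER_CUBIC); save('crop0.png',crop)
hsv=cv2.cvtColor(im,cv2.COLOR_RGB2HSV)
def seg(name,box,zlo,zhi,h):
    u0,v0,u1,v1=box; m=np.zeros(im.shape[:2],np.uint8); Z=P[...,2]
    m[v0:v1,u0:u1]=((Z>zlo)&(Z<zhi))[v0:v1,u0:u1]
    c=max(cv2.findContours(m,0,cv2.CHAIN_APPROX_NONE)[0],key=cv2.contourArea).reshape(-1,2)
    w=onplane(c,h,C)[:,:2].astype(np.float32); r=cv2.minAreaRect(w*1000); print(name,[np.round(x,1) for x in r], 'z',np.median(Z[m>0]).round(4))
seg('maple',(210,225,268,280),.02,.045,.032)
seg('tail',(180,185,225,228),.02,.12,.035)
seg('walnut',(148,220,208,255),.015,.04,.026)
seg('tan',(270,275,335,340),.015,.08,.04)
seg('boarddeck',(300,160,402,235),.015,.03,.022)
seg('boardall',(262,155,420,240),.005,.035,.022)
seg('stop',(392,170,418,235),.03,.06,.04)
print(np.round(P[206,190:216:3],3)); print('bench',np.round(P[280,220],3))
E
```

```text
maple [array([453.8, 260.8]), array([92. , 45.1]), np.float64(83.5)] z 0.0321
tail [array([560.8, 349.3]), array([65.7, 45.7]), np.float64(83.6)] z 0.0353
walnut [array([483.9, 420. ]), array([ 37.7, 111. ]), np.float64(2.2)] z 0.026
tan [array([297.1,  97. ]), array([109.5,  62.2]), np.float64(52.1)] z 0.0318
boarddeck [array([545. , -36.5]), array([272.3,  63. ]), np.float64(83.2)] z 0.0226
boardall [array([585.7,  -2.6]), array([358.9, 133.9]), np.float64(82.2)] z 0.021
stop [array([ 562.3, -170.4]), array([ 21.1, 117.5]), np.float64(81.8)] z 0.0402
[[0.564 0.391 0.001]
 [0.562 0.375 0.038]
 [0.561 0.364 0.056]
 [0.561 0.356 0.057]
 [0.562 0.353 0.034]
 [0.562 0.345 0.035]
 [0.562 0.337 0.033]
 [0.562 0.33  0.034]
 [0.562 0.322 0.034]]
bench [0.367 0.311 0.   ]
```

View pics/crop0.png

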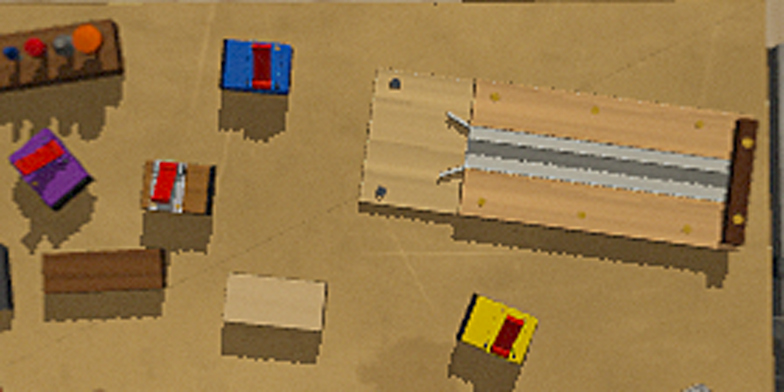

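The crop confirms the pale 92x45 block as the maple and the uncoloured, red-levered block as the tail stop. Board yaw is about -8°, with its origin near (0.586, -0.001). I'll plan the transit to above the maple.

```bash
cat >> h.py <<'E'
def plan(wps, rows=None, start=None):
    """wps: (x,y,z,yaw) ; prints unit moves for each call, tool pointing down"""
    o=get_obs(); p=np.array(start[:3] if start else o['tool_pos']); yaw=start[3] if start else o['orientation'][2]
    for w in wps:
        d=np.array(w[:3])-p; dy=(w[3]-yaw+180)%360-180
        t0=Ro.from_euler('xyz',[180,0,yaw],degrees=True).inv().apply(d)
        n=int(np.ceil(max(abs(t0).max()/.0995, abs(np.radians(dy))/.499,1)))
        for i in range(n):
            t=Ro.from_euler('xyz',[180,0,yaw],degrees=True).inv().apply(d/n)
            m=int(np.ceil(max(np.linalg.norm(d/n)/.05,abs(dy/n)/8.59)))
            yaw+=dy/n; p=p+d/n
            print(np.round(t*10,3).tolist(), 'wz',round(-np.radians(dy/n)/.5,3),'rows>=',m,'->',np.round(p,3),round(yaw,1))
B0=np.array([.586,-.001]); BY=-8.0
def b2w(x,y):
    c,s=np.cos(np.radians(BY)),np.sin(np.radians(BY)); return B0+[c*x-s*y,s*x+c*y]
def w2b(P):
    c,s=np.cos(np.radians(BY)),np.sin(np.radians(BY)); d=np.array(P)[...,:2]-B0; return np.stack([c*d[...,0]+s*d[...,1],-s*d[...,0]+c*d[...,1]],-1)
E
python3 - <<'E'
from h import *
print(globals().get('hold_point_z'))
D=np.load('top.npz'); im,P=D['im'],D['P']
hs=cv2.cvtColor(im,cv2.COLOR_RGB2HSV); m=((hs[...,0]<6)|(hs[...,0]>174))&(hs[...,1]>150)&(hs[...,2]>90)
v,u=np.nonzero(m[190:225,180:225]); q=P[v+190,u+180]; print(np.round(q[np.argsort(q[:,0])][::6],3))
plan([(.46,-.38,.23,-98),(.50,-.05,.23,-98),(.47,.261,.2,-98)])
E
```

```text
0.0188
[[0.545 0.36  0.065]
 [0.55  0.352 0.064]
 [0.553 0.365 0.065]
 [0.556 0.365 0.062]
 [0.558 0.361 0.06 ]
 [0.561 0.361 0.059]
 [0.561 0.352 0.051]
 [0.564 0.362 0.052]
 [0.566 0.36  0.05 ]
 [0.569 0.36  0.049]
 [0.572 0.351 0.047]
 [0.575 0.351 0.042]
 [0.577 0.364 0.044]
 [0.58  0.351 0.042]
 [0.583 0.352 0.04 ]]
[-0.786, 0.418, -0.011] wz -0.553 rows>= 2 -> [ 0.277 -0.574  0.227] -145.5
[-0.87, 0.188, -0.011] wz -0.553 rows>= 2 -> [ 0.338 -0.51   0.228] -129.7
[-0.888, -0.056, -0.011] wz -0.553 rows>= 2 -> [ 0.399 -0.445  0.229] -113.8
[-0.839, -0.297, -0.011] wz -0.553 rows>= 2 -> [ 0.46 -0.38  0.23] -98.0
[-0.831, 0.016, -0.0] wz -0.0 rows>= 2 -> [ 0.47  -0.297  0.23 ] -98.0
[-0.831, 0.016, -0.0] wz -0.0 rows>= 2 -> [ 0.48  -0.215  0.23 ] -98.0
[-0.831, 0.016, -0.0] wz -0.0 rows>= 2 -> [ 0.49  -0.132  0.23 ] -98.0
[-0.831, 0.016, -0.0] wz -0.0 rows>= 2 -> [ 0.5  -0.05  0.23] -98.0
[-0.759, 0.182, 0.075] wz -0.0 rows>= 2 -> [0.492 0.028 0.222] -98.0
[-0.759, 0.182, 0.075] wz -0.0 rows>= 2 -> [0.485 0.106 0.215] -98.0
[-0.759, 0.182, 0.075] wz -0.0 rows>= 2 -> [0.478 0.183 0.207] -98.0
[-0.759, 0.182, 0.075] wz -0.0 rows>= 2 -> [0.47  0.261 0.2  ] -98.0
```

step_arm([
  [[-0.4,0.21,0,0,0,-0.28],[-0.79,0.42,0,0,0,-0.55],[-0.79,0.42,0,0,0,-0.55]],
], jaw=0)

```text
clock: 0.4
tool_pos: [0.28, -0.5715, 0.2265]
orientation: [180.0, 0.1, -145.1]
force: [0.8, -0.7, 0.8]
opening: 0.088
gripper_force: 0.0
```

step_arm([
  [[-0.43,0.09,0,0,0,-0.28],[-0.87,0.19,0,0,0,-0.55],[-0.87,0.19,0,0,0,-0.55]],
])

```text
clock: 0.7
tool_pos: [0.3411, -0.5068, 0.2265]
orientation: [-180.0, 0.0, -129.4]
force: [-1.1, -0.7, 1.1]
opening: 0.0875
gripper_force: 0.0
```

step_arm([
  [[-0.44,-0.03,0,0,0,-0.28],[-0.89,-0.06,0,0,0,-0.55],[-0.89,-0.06,0,0,0,-0.55]],
])

```text
clock: 1.0
tool_pos: [0.4026, -0.4425, 0.2264]
orientation: [-180.0, 0.0, -113.7]
force: [0.2, -0.4, 0.1]
opening: 0.0876
gripper_force: 0.0
```

step_arm([
  [[-0.42,-0.15,0,0,0,-0.28],[-0.84,-0.3,0,0,0,-0.56],[-0.84,-0.3,0,0,0,-0.56]],
])

```text
clock: 1.3
tool_pos: [0.4641, -0.3783, 0.2263]
orientation: [-180.0, 0.0, -97.7]
force: [-1.2, -0.5, 0.9]
opening: 0.0877
gripper_force: 0.0
```

step_arm([
  [[-0.42,0.01,0,0,0,0],[-0.83,0.02,0,0,0,0],[-0.83,0.02,0,0,0,0]],
])

```text
clock: 1.6
tool_pos: [0.4712, -0.2956, 0.2266]
orientation: [-180.0, 0.0, -98.0]
force: [0.4, 0.2, 0.4]
opening: 0.0874
gripper_force: 0.0
```

step_arm([
  [[-0.42,0.01,0,0,0,0],[-0.83,0.02,0,0,0,0],[-0.83,0.02,0,0,0,0]],
])

```text
clock: 1.9
tool_pos: [0.481, -0.2135, 0.2267]
orientation: [-180.0, 0.0, -98.0]
force: [0.0, -0.7, 0.3]
opening: 0.0873
gripper_force: 0.0
```

step_arm([
  [[-0.42,0.01,0,0,0,0],[-0.83,0.02,0,0,0,0],[-0.83,0.02,0,0,0,0]],
])

```text
clock: 2.2
tool_pos: [0.491, -0.1313, 0.2267]
orientation: [-180.0, 0.0, -98.0]
force: [-0.3, 0.1, -0.2]
opening: 0.0875
gripper_force: 0.0
```

step_arm([
  [[-0.42,0.01,0,0,0,0],[-0.83,0.02,0,0,0,0],[-0.83,0.02,0,0,0,0]],
])

```text
clock: 2.5
tool_pos: [0.5009, -0.0489, 0.2266]
orientation: [-180.0, 0.0, -98.0]
force: [-0.9, 0.3, 0.3]
opening: 0.0877
gripper_force: 0.0
```

step_arm([
  [[-0.38,0.09,0.04,0,0,0],[-0.76,0.18,0.07,0,0,0],[-0.76,0.18,0.07,0,0,0]],
])

```text
clock: 2.8
tool_pos: [0.4929, 0.0284, 0.2192]
orientation: [180.0, -0.0, -98.0]
force: [-0.3, -0.7, -0.1]
opening: 0.088
gripper_force: 0.0
```

step_arm([
  [[-0.38,0.09,0.04,0,0,0],[-0.76,0.18,0.07,0,0,0],[-0.76,0.18,0.07,0,0,0]],
])

```text
clock: 3.1
tool_pos: [0.486, 0.1062, 0.2122]
orientation: [180.0, -0.0, -98.0]
force: [-0.1, -1.8, -0.3]
opening: 0.0877
gripper_force: 0.0
```

step_arm([
  [[-0.38,0.09,0.04,0,0,0],[-0.76,0.18,0.07,0,0,0],[-0.76,0.18,0.07,0,0,0],[-0.76,0.18,0.07,0,0,0]],
])

```text
clock: 3.5
tool_pos: [0.4788, 0.1817, 0.2053]
orientation: [180.0, -0.1, -98.0]
force: [0.9, -0.6, 0.1]
opening: 0.0878
gripper_force: 0.0
```

```bash
python3 - <<'E'
from h import *
C=cam('wrist'); im,d=snapshot('wrist'); P=cloud(d,C); save('w1.png',im)
print(-C[2].T@C[3])
def seg(name,lo,hi,x0,x1,y0,y1,h):
    m=((P[...,2]>lo)&(P[...,2]<hi)&(P[...,0]>x0)&(P[...,0]<x1)&(P[...,1]>y0)&(P[...,1]<y1)&(d>0)).astype(np.uint8)
    c=max(cv2.findContours(m,0,cv2.CHAIN_APPROX_NONE)[0],key=cv2.contourArea).reshape(-1,2)
    w=onplane(c,h,C)[:,:2].astype(np.float32); r=cv2.minAreaRect(w*1000); print(name,[np.round(x,1) for x in r],np.median(P[m>0][:,2]))
    return r
seg('maple',.02,.045,.40,.51,.2,.32,.032)
try: seg('tail',.025,.045,.51,.62,.29,.40,.035)
except Exception as e: print(e)
E
```

```text
[0.46805756 0.09837291 0.36263525]
maple [array([452.8, 259.7]), array([95.3, 44.3]), np.float64(83.2)] 0.031140017476761442
tail [array([561.1, 360.2]), array([40.4, 48.4]), np.float64(82.5)] 0.03419547440471499
```

View pics/w1.png

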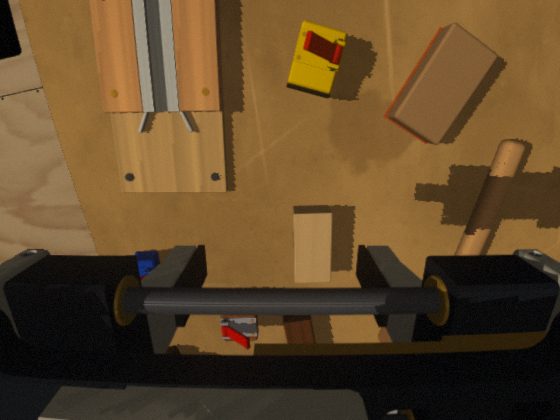

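The wrist view agrees with the top view: maple at (312,245), clear of the walnut and free of clutter. Next I'll grasp it.

```bash
python3 - <<'E'
from h import *
x,y=b2w(0,-108); 
b=b2w(0,-.108); print(b)
plan([(.4535,.260,.17,-98),(.4535,.260,.09,-98),(.4535,.260,.009,-98),(.4535,.26,.15,-98),(b[0],b[1],.15,-98)])
E
```

```text
[ 0.57096931 -0.10794895]
[-0.744, 0.361, 0.354] wz -0.002 rows>= 2 -> [0.454 0.26  0.17 ] -98.0
[0.0, -0.0, 0.8] wz -0.0 rows>= 2 -> [0.454 0.26  0.09 ] -98.0
[0.0, -0.0, 0.81] wz -0.0 rows>= 2 -> [0.454 0.26  0.009] -98.0
[0.0, 0.0, -0.705] wz -0.0 rows>= 2 -> [0.454 0.26  0.08 ] -98.0
[0.0, 0.0, -0.705] wz -0.0 rows>= 2 -> [0.454 0.26  0.15 ] -98.0
[0.87, -0.419, 0.0] wz -0.0 rows>= 2 -> [0.483 0.168 0.15 ] -98.0
[0.87, -0.419, 0.0] wz -0.0 rows>= 2 -> [0.512 0.076 0.15 ] -98.0
[0.87, -0.419, 0.0] wz -0.0 rows>= 2 -> [ 0.542 -0.016  0.15 ] -98.0
[0.87, -0.419, 0.0] wz -0.0 rows>= 2 -> [ 0.571 -0.108  0.15 ] -98.0
```

step_arm([
  [[-0.37,0.18,0.18,0,0,0],[-0.74,0.36,0.35,0,0,0],[-0.74,0.36,0.75,0,0,0],[-0.74,0.36,0.95,0,0,0],[-0.74,0.36,0.95,0,0,0]],
])

```text
clock: 4.05
tool_pos: [0.4521, 0.2581, 0.1079]
orientation: [179.8, -0.3, -98.1]
force: [0.3, -0.1, 0.6]
opening: 0.0876
gripper_force: 0.0
```

step_arm([
  [[0,0,0.4,0,0,0],[0,0,0.7,0,0,0],[0,0,0.9,0,0,0],[0,0,1,0,0,0],[0,0,1,0,0,0]],
])

```text
clock: 4.55
tool_pos: [0.4536, 0.26, 0.0105]
orientation: [180.0, -0.1, -98.1]
force: [0.2, 0.5, 0.5]
opening: 0.0878
gripper_force: 0.0
```

Over the block, so I'll close and lift.

step_arm([
  [[0,0,0,0,0,0],[0,0,0,0,0,0],[0,0,0,0,0,0],[0,0,0,0,0,0],[0,0,0,0,0,0],[0,0,0,0,0,0],[0,0,0,0,0,0],[0,0,0,0,0,0]],
], jaw=255)

```text
clock: 5.35
tool_pos: [0.4531, 0.261, 0.0107]
orientation: [-180.0, 0.0, -98.0]
force: [-0.6, 0.0, 3.2]
opening: 0.0451
gripper_force: 29.8
```

step_arm([
  [[0,0,-0.2,0,0,0],[0,0,-0.6,0,0,0],[0,0,-1,0,0,0],[0,0,-1,0,0,0]],
])

```text
clock: 5.75
tool_pos: [0.4556, 0.2632, 0.1157]
orientation: [-179.7, 0.4, -98.0]
force: [-0.4, 0.4, 0.3]
opening: 0.0446
gripper_force: 29.8
```

step_arm([
  [[0.29,-0.14,0,0,0,0],[0.58,-0.28,0,0,0,0],[0.87,-0.42,0,0,0,0],[0.87,-0.42,0,0,0,0]],
])

```text
clock: 6.15
tool_pos: [0.4824, 0.166, 0.1099]
orientation: [179.9, -0.1, -98.2]
force: [0.5, 0.2, -1.2]
opening: 0.0452
gripper_force: 29.8
```

step_arm([
  [[0.29,-0.14,0,0,0,0],[0.58,-0.28,0,0,0,0],[0.87,-0.42,0,0,0,0],[0.87,-0.42,0,0,0,0]],
])

```text
clock: 6.55
tool_pos: [0.5121, 0.0744, 0.1098]
orientation: [179.9, -0.0, -98.2]
force: [-0.2, 0.3, -1.4]
opening: 0.0449
gripper_force: 29.8
```

step_arm([
  [[0.29,-0.14,0,0,0,0],[0.58,-0.28,0,0,0,0],[0.87,-0.42,0,0,0,0],[0.87,-0.42,0,0,0,0]],
])

```text
clock: 6.95
tool_pos: [0.5419, -0.0172, 0.1099]
orientation: [180.0, -0.0, -98.2]
force: [0.5, 0.5, 0.3]
opening: 0.0446
gripper_force: 29.8
```

step_arm([
  [[0.29,-0.14,0,0,0,0],[0.58,-0.28,0,0,0,0],[0.85,-0.42,0,0,0,0],[0.85,-0.42,0,0,0,0],[0.85,-0.42,0,0,0,0],[0.85,-0.42,0,0,0,0]],
])

```text
clock: 7.55
tool_pos: [0.5709, -0.1043, 0.1102]
orientation: [180.0, 0.0, -98.0]
force: [0.2, -0.1, -0.6]
opening: 0.0448
gripper_force: 29.8
```

step_arm([
  [[0,0,0.35,0,0,0],[0,0,0.6,0,0,0],[0,0,0.7,0,0,0],[0,0,0.74,0,0,0],[0,0,0.76,0,0,0],[0,0,0.76,0,0,0],[0,0,0.76,0,0,0]],
])

```text
clock: 8.25
tool_pos: [0.5719, -0.105, 0.0356]
orientation: [-179.9, 0.0, -98.0]
force: [-0.1, 0.2, -0.4]
opening: 0.045
gripper_force: 29.8
```

step_arm([
  [[0,0,0,0,0,0],[0,0,0,0,0,0],[0,0,0,0,0,0],[0,0,0,0,0,0],[0,0,0,0,0,0],[0,0,0,0,0,0],[0,0,0,0,0,0]],
], jaw=0)

```text
clock: 8.95
tool_pos: [0.5712, -0.1052, 0.0345]
orientation: [180.0, -0.0, -98.0]
force: [-0.3, 0.4, -0.1]
opening: 0.087
gripper_force: 0.0
```

step_arm([
  [[0,0,-0.3,0,0,0],[0,0,-0.7,0,0,0],[0,0,-1,0,0,0],[0,0,-1,0,0,0],[0,0,-1,0,0,0]],
])

```text
clock: 9.45
tool_pos: [0.5714, -0.105, 0.1352]
orientation: [-179.9, 0.0, -98.0]
force: [-0.9, -0.1, -0.2]
opening: 0.0878
gripper_force: 0.0
```

```bash
python3 - <<'E'
from h import *
D=np.load('top.npz'); P=D['P']
print('blue',P[163,220:246:5].round(3).tolist())
plan([(.5605,.341,.135,-97.5),(.5605,.341,.0095,-97.5)])
b=b2w(0,.143); print(b)
E
```

```text
blue [[0.675, 0.306, 0.032], [0.674, 0.293, 0.035], [0.672, 0.278, 0.05], [0.671, 0.265, 0.056], [0.674, 0.254, 0.035], [0.68, 0.243, -0.002]]
[-0.88, 0.146, 0.0] wz -0.004 rows>= 2 -> [ 0.569 -0.016  0.135] -97.9
[-0.881, 0.145, 0.0] wz -0.004 rows>= 2 -> [0.567 0.073 0.135] -97.8
[-0.881, 0.143, 0.0] wz -0.004 rows>= 2 -> [0.565 0.163 0.135] -97.7
[-0.881, 0.141, 0.0] wz -0.004 rows>= 2 -> [0.563 0.252 0.135] -97.6
[-0.881, 0.14, 0.0] wz -0.004 rows>= 2 -> [0.56  0.341 0.135] -97.5
[-0.0, -0.0, 0.628] wz -0.0 rows>= 2 -> [0.56  0.341 0.072] -97.5
[-0.0, -0.0, 0.628] wz -0.0 rows>= 2 -> [0.56  0.341 0.01 ] -97.5
[0.60590175 0.14060833]
```

step_arm([
  [[-0.44,0.07,0,0,0,0],[-0.88,0.15,0,0,0,0],[-0.88,0.15,0,0,0,0]],
])

```text
clock: 9.75
tool_pos: [0.5679, -0.0125, 0.1332]
orientation: [179.9, -0.0, -97.8]
force: [-0.3, -0.4, 0.2]
opening: 0.0877
gripper_force: 0.0
```

step_arm([
  [[-0.44,0.07,0,0,0,0],[-0.88,0.14,0,0,0,0],[-0.88,0.14,0,0,0,0]],
])

```text
clock: 10.05
tool_pos: [0.5667, 0.0767, 0.1333]
orientation: [179.9, -0.0, -97.8]
force: [0.4, -0.8, 0.3]
opening: 0.0878
gripper_force: 0.0
```

step_arm([
  [[-0.44,0.07,0,0,0,0],[-0.88,0.14,0,0,0,0],[-0.88,0.14,0,0,0,0]],
])

```text
clock: 10.35
tool_pos: [0.5653, 0.1656, 0.1332]
orientation: [179.9, -0.0, -97.8]
force: [-1.5, -0.2, 0.2]
opening: 0.0877
gripper_force: 0.0
```

step_arm([
  [[-0.44,0.07,0,0,0,0],[-0.88,0.14,0,0,0,0],[-0.88,0.14,0,0,0,0]],
])

```text
clock: 10.65
tool_pos: [0.5638, 0.2545, 0.1331]
orientation: [180.0, -0.0, -97.9]
force: [0.1, -0.4, -0.2]
opening: 0.0875
gripper_force: 0.0
```

step_arm([
  [[-0.44,0.07,0,0,0,0],[-0.88,0.14,0,0,0,0],[-0.88,0.14,0,0,0,0],[-0.88,0.14,0,0,0,0],[-0.88,0.14,0,0,0,0]],
])

```text
clock: 11.15
tool_pos: [0.562, 0.339, 0.1336]
orientation: [179.9, -0.1, -98.1]
force: [0.7, -0.4, 0.5]
opening: 0.0878
gripper_force: 0.0
```

```bash
python3 - <<'E'
from h import *
o=get_obs(); print(o['tool_pos'],o['orientation'])
C=cam('top'); im,d=snapshot('top'); P=cloud(d,C); Z=P[...,2]
def seg(name,bb,lo,hi,h):
    m=((Z>lo)&(Z<hi)&(P[...,0]>bb[0])&(P[...,0]<bb[1])&(P[...,1]>bb[2])&(P[...,1]<bb[3])).astype(np.uint8)
    c=max(cv2.findContours(m,0,cv2.CHAIN_APPROX_NONE)[0],key=cv2.contourArea).reshape(-1,2)
    w=onplane(c,h,C)[:,:2].astype(np.float32); r=cv2.minAreaRect(w*1000); print(name,[np.round(x,1) for x in r],np.median(Z[m>0]).round(4), 'board',w2b(np.array(r[0])/1000).round(4))
seg('maple',(.48,.66,-.155,-.02),.044,.07,.054)
seg('stop',(.48,.66,-.2,-.15),.034,.06,.04)
# track: grey lips
hs=cv2.cvtColor(im,cv2.COLOR_RGB2HSV)
m=((hs[...,1]<45)&(hs[...,2]>90)&(Z>.012)&(Z<.03)&(P[...,0]>.52)&(P[...,0]<.66)&(P[...,1]>-.05)&(P[...,1]<.09)); v,u=np.nonzero(m)
w=onplane(np.c_[u,v],.022,C)[:,:2]; r=cv2.minAreaRect((w*1000).astype(np.float32)); print(r, w2b(np.array(r[0])/1000))
C=cam('wrist'); im,d=snapshot('wrist'); save('w2.png',im)
E
```

```text
[0.56201591 0.33897873 0.13357788] [ 1.79927350e+02 -9.01447055e-02 -9.80600043e+01]
maple [array([ 572.9, -103.3]), array([93. , 45.4]), np.float64(83.2)] 0.0546 board [ 0.0013 -0.1032]
stop [array([ 562.3, -171.1]), array([ 19.8, 117.2]), np.float64(82.3)] 0.0406 board [ 0.0002 -0.1718]
((593.1013793945312, 20.406204223632812), (142.85699462890625, 47.709197998046875), 83.50357055664062) [0.0040531 0.0221862]
```

View pics/w2.png

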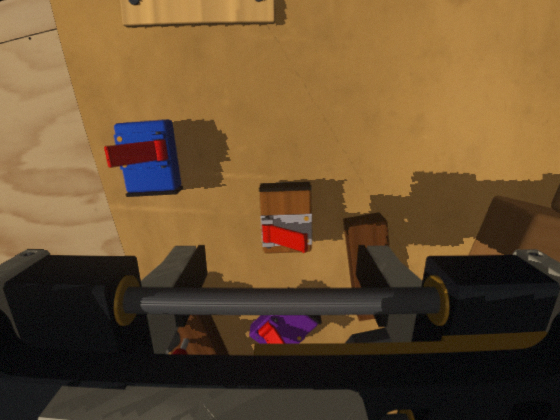

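Wrist view: the tail stop is at (285,217), with its lever toward the rear (bottom of the image) and its pad end facing the board. The maple lies at board (1, -103) mm, straight. I'll grasp the stop.

step_arm([
  [[-0.02,0,0.3,0,0,0],[-0.02,0.01,0.6,0,0,0],[-0.02,0.01,0.6,0,0,0]],
])

```text
clock: 11.55
tool_pos: [0.5594, 0.3396, 0.0707]
orientation: [179.7, -0.3, -98.1]
force: [-0.6, -0.9, -0.8]
opening: 0.0877
gripper_force: 0.0
```

step_arm([
  [[0,0,0.25,0,0,0],[0,0,0.45,0,0,0],[0,0,0.58,0,0,0],[0,0,0.62,0,0,0],[0,0,0.62,0,0,0]],
])

```text
clock: 12.05
tool_pos: [0.5619, 0.3424, 0.013]
orientation: [-180.0, -0.0, -98.0]
force: [-0.3, 1.0, 0.8]
opening: 0.0876
gripper_force: 0.0
```

step_arm([
  [[0,0,0,0,0,0],[0,0,0,0,0,0],[0,0,0,0,0,0],[0,0,0,0,0,0],[0,0,0,0,0,0],[0,0,0,0,0,0],[0,0,0,0,0,0],[0,0,0,0,0,0]],
], jaw=255)

```text
clock: 12.85
tool_pos: [0.5609, 0.3425, 0.0127]
orientation: [180.0, -0.0, -98.0]
force: [-4.7, 0.3, 5.2]
opening: 0.0462
gripper_force: 29.7
```

step_arm([
  [[0,0,-0.2,0,0,0],[0,0,-0.5,0,0,0],[0,0,-0.8,0,0,0],[0,0,-0.8,0,0,0],[0,0,-0.8,0,0,0]],
])

```text
clock: 13.35
tool_pos: [0.5616, 0.3426, 0.0925]
orientation: [-180.0, 0.0, -98.0]
force: [0.4, 0.5, -4.0]
opening: 0.046
gripper_force: 29.6
```

```bash
python3 - <<'E'
from h import *
o=get_obs(); print(o['tool_pos'],o['orientation'],o['opening'])
D=np.load('top.npz'); im,P=D['im'],D['P']; C=cam('top')
# lip/deck edges across the track, on rows at constant board y (first top picture)
for by in (-.1,-.05,0,.05,.075):
    xs=np.arange(-.03,.0301,.001); W=np.array([np.r_[b2w(x,by),.022] for x in xs]); uv=pix(W,C).astype(np.float32)
    s=cv2.remap(im,uv[:,:1],uv[:,1:],cv2.INTER_LINEAR).reshape(-1,3).astype(int); sat=s.max(1)-s.min(1)
    g=xs[sat<40]; print(by,g.min(),g.max(),g.mean().round(4))
E
```

```text
[0.56156409 0.34258168 0.09247304] [-1.79991265e+02  4.80167680e-02 -9.80470291e+01] 0.04599655986711928
-0.1 -0.017999999999999988 0.020000000000000046 0.001
-0.05 -0.017999999999999988 0.021000000000000046 0.0015
0 -0.017999999999999988 0.020000000000000046 0.001
0.05 -0.017999999999999988 0.021000000000000046 0.0015
0.075 -0.017999999999999988 0.021000000000000046 0.0015
```

```bash
sed -i 's/^B0=.*/B0=np.array([.5872,-.0012]); BY=-8.0/' h.py; python3 - <<'E'
from h import *
b=b2w(0,.138);print(b)
plan([(*b,.0925,-98)])
E
```

```text
[0.60640589 0.13545699]
[0.994, -0.367, -0.0] wz -0.001 rows>= 3 -> [0.584 0.239 0.092] -98.0
[0.994, -0.367, -0.0] wz -0.001 rows>= 3 -> [0.606 0.135 0.092] -98.0
```

step_arm([
  [[0.3,-0.12,0,0,0,0],[0.66,-0.25,0,0,0,0],[0.99,-0.37,0,0,0,0],[0.99,-0.37,0,0,0,0]],
])

```text
clock: 13.75
tool_pos: [0.5834, 0.2347, 0.0902]
orientation: [179.8, -0.2, -98.2]
force: [1.0, 0.0, -3.3]
opening: 0.0461
gripper_force: 29.6
```

step_arm([
  [[0.3,-0.12,0,0,0,0],[0.66,-0.25,0,0,0,0],[0.99,-0.37,0,0,0,0],[0.99,-0.37,0,0,0,0],[0.99,-0.37,0,0,0,0],[0.99,-0.37,0,0,0,0]],
])

```text
clock: 14.35
tool_pos: [0.6068, 0.1365, 0.0915]
orientation: [179.9, -0.0, -98.0]
force: [-0.1, 0.3, -3.4]
opening: 0.046
gripper_force: 29.6
```

```bash
python3 - <<'E'
from h import *
o=get_obs(); print(o['tool_pos'],o['orientation'],'board',w2b(o['tool_pos']))
C=cam('scene'); im,d=snapshot('scene')
save('s2.png',cv2.resize(im[140:290,180:400],None,fx=3.4,fy=3.4,interpolation=cv2.INTER_CUBIC))
C=cam('wrist'); im,d=snapshot('wrist'); np.savez('w3.npz',im=im,d=d,P=cloud(d,C)); 
for by in (.07,.05,.02):
    xs=np.arange(-.035,.0351,.0005); W=np.array([np.r_[b2w(x,by),.022] for x in xs]); uv=pix(W,C).astype(np.float32)
    s=cv2.remap(im,uv[:,:1],uv[:,1:],cv2.INTER_LINEAR).reshape(-1,3).astype(int); sat=s.max(1)-s.min(1)
    g=xs[sat<40]; print(by,uv[0],g.min(),g.max(),g.mean().round(4)) if len(g) else print(by,'none',uv[0])
save('w3.png',im)
E
```

```text
[0.60678991 0.13649262 0.09150008] [ 1.79930860e+02 -3.89515115e-02 -9.80195094e+01] board [0.00023616 0.13907899]
0.07 [330.50238 130.5542 ] -0.01999999999999999 0.018500000000000044 -0.0007
0.05 [331.7263  101.94624] -0.01999999999999999 0.018500000000000044 -0.0007
0.02 [333.5483    56.661366] -0.01999999999999999 0.018500000000000044 -0.0007
```

View pics/w3.png

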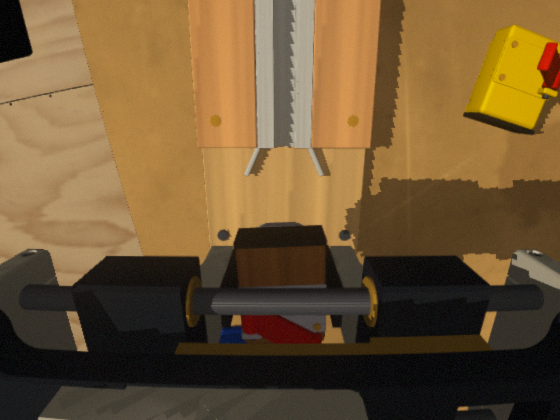

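View pics/s2.png

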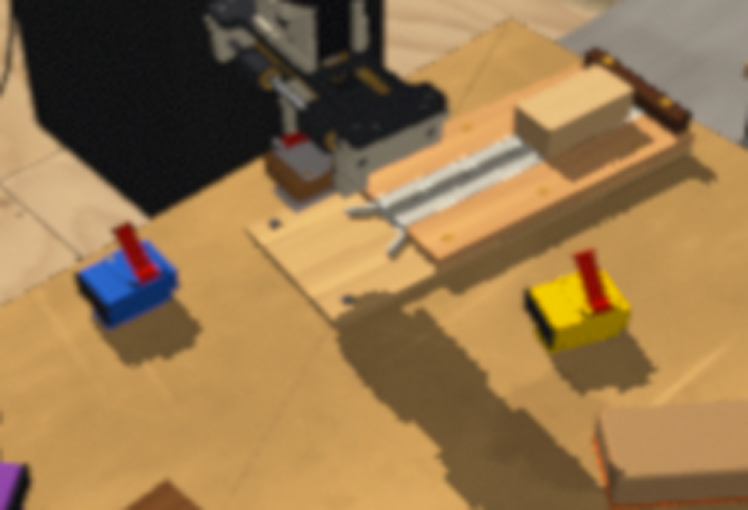

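Wrist view: the stop is held square with its black pad (281,237) facing the track mouth (285,148), and the track is centred within about 1 mm. I'll lower it to the landing and ease the foot into the mouth.

step_arm([
  [[0,0,0.3,0,0,0],[0,0.005,0.5,0,0,0],[0,0.005,0.62,0,0,0],[0,0.005,0.66,0,0,0],[0,0.005,0.69,0,0,0],[0,0.005,0.69,0,0,0],[0,0.005,0.69,0,0,0]],
])

```text
clock: 15.15
tool_pos: [0.6073, 0.1366, 0.0244]
orientation: [-179.9, 0.0, -98.0]
force: [-0.0, 0.1, -3.6]
opening: 0.0459
gripper_force: 29.6
```

step_arm([
  [[0,0,0.01,0,0,0],[0,0,0.02,0,0,0],[0,0,0.02,0,0,0],[0,0,0.02,0,0,0]],
])

```text
clock: 15.55
tool_pos: [0.6069, 0.1363, 0.0218]
orientation: [-180.0, 0.0, -98.0]
force: [-0.4, -0.2, -1.9]
opening: 0.0462
gripper_force: 29.6
```

```bash
python3 - <<'E'
from h import *
o=get_obs(); print(o['tool_pos'],o['orientation'],'board',w2b(o['tool_pos']),o['force'])
E
```

```text
[0.60691174 0.13629256 0.0218137 ] [-1.79977450e+02  1.26847783e-02 -9.80190653e+01] board [0.00038464 0.13889783] [-0.43089606 -0.24828619 -1.85046607]
```

step_arm([
  [[0.05,0.005,0,0,0,0],[0.1,0.005,0,0,0,0],[0.15,0.005,0,0,0,0],[0.19,0.005,0,0,0,0],[0.22,0.005,0,0,0,0],[0.24,0.005,0,0,0,0]],
])

```text
clock: 16.15
tool_pos: [0.6031, 0.1124, 0.0218]
orientation: [-180.0, 0.0, -98.0]
force: [1.2, 1.4, -1.1]
opening: 0.0459
gripper_force: 29.6
```

step_arm([
  [[0.03,0,0,0,0,0],[0.06,0,0,0,0,0],[0.09,0,0,0,0,0],[0.12,0,0,0,0,0],[0.14,0,0,0,0,0],[0.14,0,0,0,0,0]],
])

```text
clock: 16.75
tool_pos: [0.601, 0.0984, 0.0217]
orientation: [-180.0, -0.0, -98.0]
force: [1.5, 1.5, 1.1]
opening: 0.0458
gripper_force: 29.6
```

step_arm([
  [[0.02,0,0,0,0,0],[0.04,0,0,0,0,0],[0.04,0,0,0,0,0]],
])

```text
clock: 17.05
tool_pos: [0.6005, 0.0947, 0.0217]
orientation: [-180.0, 0.0, -98.0]
force: [0.9, 2.0, 1.1]
opening: 0.0464
gripper_force: 29.6
```

step_arm([
  [[0,0,0,0,0,0],[0,0,0,0,0,0],[0,0,0,0,0,0],[0,0,0,0,0,0],[0,0,0,0,0,0],[0,0,0,0,0,0],[0,0,0,0,0,0]],
], jaw=0)

```text
clock: 17.75
tool_pos: [0.6003, 0.0947, 0.0216]
orientation: [180.0, -0.0, -98.0]
force: [-0.2, -0.1, 0.6]
opening: 0.0872
gripper_force: 0.0
```

step_arm([
  [[0,0,-0.3,0,0,0],[0,0,-0.6,0,0,0],[0,0,-0.9,0,0,0],[-0.3,0,-0.9,0,0,0],[-0.67,0,-0.9,0,0,0],[-0.67,0,-0.9,0,0,0],[-0.67,0,-0.9,0,0,0]],
])

```text
clock: 18.45
tool_pos: [0.6095, 0.1618, 0.1114]
orientation: [180.0, -0.0, -97.9]
force: [-0.3, 0.0, -0.1]
opening: 0.0874
gripper_force: 0.0
```

step_arm([
  [[0,0,0,0,0,0],[0,0,0,0,0,0],[0,0,0,0,0,0],[0,0,0,0,0,0],[0,0,0,0,0,0],[0,0,0,0,0,0],[0,0,0,0,0,0],[0,0,0,0,0,0],[0,0,0,0,0,0]],
], jaw=255)

```text
clock: 19.35
tool_pos: [0.6097, 0.1611, 0.1115]
orientation: [180.0, -0.0, -98.0]
force: [-0.0, -0.3, 0.0]
opening: 0.021
gripper_force: 0.0
```

```bash
python3 - <<'E'
from h import *
o=get_obs(); print(o['tool_pos'],o['orientation'],'board',w2b(o['tool_pos']),o['opening'])
C=cam('wrist'); im,d=snapshot('wrist'); save('w4.png',im)
E
```

```text
[0.60972751 0.16110549 0.11154067] [ 1.79998990e+02 -1.60676899e-03 -9.80192355e+01] board [-0.00028028  0.16386117] 0.02099515284254987
```

View pics/w4.png

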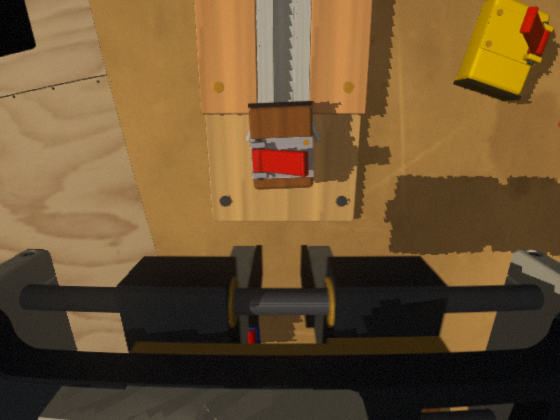

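The stop stands centred, its pad (281,104) just past the mouth and its lever raised. I'll go down behind it and push.

step_arm([
  [[0,0,0.3,0,0,0],[0,0,0.6,0,0,0],[0,0,0.77,0,0,0],[0,0,0.81,0,0,0],[0,0,0.81,0,0,0],[0,0,0.81,0,0,0]],
])

```text
clock: 20.0
tool_pos: [0.6105, 0.1615, 0.0317]
orientation: [-179.9, 0.0, -98.0]
force: [-0.2, -0.1, 0.3]
opening: 0.0006
gripper_force: 0.0
```

step_arm([
  [[0.05,0,0,0,0,0],[0.1,0,0,0,0,0],[0.15,0,0,0,0,0],[0.2,0,0,0,0,0],[0.25,0,0,0,0,0],[0.3,0,0,0,0,0],[0.35,0,0,0,0,0],[0.4,0,0,0,0,0]],
])

```text
clock: 20.8
tool_pos: [0.6051, 0.1219, 0.0314]
orientation: [-179.9, 0.1, -98.0]
force: [1.7, 4.9, 4.0]
opening: 0.0008
gripper_force: 2.7
```

step_arm([
  [[0.05,0,0,0,0,0],[0.1,0,0,0,0,0],[0.15,0,0,0,0,0],[0.2,0,0,0,0,0],[0.25,0,0,0,0,0],[0.3,0,0,0,0,0],[0.35,0,0,0,0,0],[0.4,0,0,0,0,0]],
])

```text
clock: 21.6
tool_pos: [0.5995, 0.0823, 0.0313]
orientation: [-179.9, 0.1, -98.0]
force: [1.2, 6.7, 3.9]
opening: -0.0
gripper_force: 2.8
```

step_arm([
  [[0.05,0,0,0,0,0],[0.1,0,0,0,0,0],[0.15,0,0,0,0,0],[0.2,0,0,0,0,0],[0.25,0,0,0,0,0],[0.3,0,0,0,0,0],[0.35,0,0,0,0,0],[0.4,0,0,0,0,0],[0.45,0,0,0,0,0],[0.5,0,0,0,0,0],[0.55,0,0,0,0,0]],
])

```text
clock: 22.7
tool_pos: [0.5918, 0.0278, 0.0313]
orientation: [-179.9, 0.1, -98.0]
force: [0.6, 6.6, 5.5]
opening: 0.0005
gripper_force: 2.9
```

```bash
cat > m.py <<'E'
from h import *
o=get_obs(); print(o['tool_pos'],'board',w2b(o['tool_pos']),o['force'].round(1))
C=cam('top'); im,d=snapshot('top'); P=cloud(d,C); Z=P[...,2]; B=w2b(P)
m=((Z>.044)&(Z<.06)&(abs(B[...,0])<.04)&(B[...,1]>-.165)&(B[...,1]<-.03)).astype(np.uint8)
hs=cv2.cvtColor(im,cv2.COLOR_RGB2HSV); m&=((hs[...,2]>130)).astype(np.uint8)
c=max(cv2.findContours(m,0,cv2.CHAIN_APPROX_NONE)[0],key=cv2.contourArea).reshape(-1,2)
r=cv2.minAreaRect((onplane(c,.054,C)[:,:2]*1000).astype(np.float32)); print('maple',r[1:],w2b(np.array(r[0])/1000))
save('t%.0f.png'%(o['clock']*10),cv2.resize(im[150:250,300:420],None,fx=5,fy=5,interpolation=cv2.INTER_CUBIC)); print(o['clock'])
E
python3 m.py
```

```text
[0.59183123 0.02775521 0.03132221] board [0.00055637 0.02931796] [0.6 6.6 5.5]
maple ((90.68804931640625, 44.151023864746094), 83.54478454589844) [ 0.00068184 -0.10427463]
22.7
```

step_arm([
  [[0.04,0,0,0,0,0],[0.08,0,0,0,0,0],[0.12,0,0,0,0,0],[0.16,0,0,0,0,0],[0.19,0,0,0,0,0],[0.2,0,0,0,0,0]],
])

```text
clock: 23.35
tool_pos: [0.5889, 0.0079, 0.0311]
orientation: [-179.9, 0.1, -98.0]
force: [0.5, 5.7, 4.9]
opening: 0.0
gripper_force: 3.1
```

step_arm([
  [[0.015,0,0,0,0,0],[0.03,0,0,0,0,0],[0.03,0,0,0,0,0]],
])

```text
clock: 23.65
tool_pos: [0.5884, 0.005, 0.0311]
orientation: [-179.9, 0.1, -98.0]
force: [1.1, 5.0, 5.3]
opening: 0.0007
gripper_force: 2.6
```

```bash
python3 m.py
```

```text
[0.58839109 0.00498861 0.03111632] board [0.00031821 0.00629415] [1.1 5.  5.3]
maple ((88.77604675292969, 43.689483642578125), 82.42157745361328) [-0.0009483  -0.11700406]
23.65
```

step_arm([
  [[0.01,0,0,0,0,0],[0.02,0,0,0,0,0],[0.02,0,0,0,0,0]],
])

```text
clock: 24.0
tool_pos: [0.5881, 0.0031, 0.0311]
orientation: [-179.9, 0.1, -98.0]
force: [0.9, 5.3, 5.0]
opening: 0.0004
gripper_force: 2.8
```

step_arm([
  [[0.01,0,0,0,0,0],[0.01,0,0,0,0,0]],
])

```text
clock: 24.2
tool_pos: [0.5881, 0.0024, 0.0311]
orientation: [-179.9, 0.1, -98.0]
force: [1.0, 6.6, 3.7]
opening: 0.0004
gripper_force: 3.4
```

step_arm([
  [[0.01,0,0,0,0,0],[0.01,0,0,0,0,0]],
])

```text
clock: 24.4
tool_pos: [0.5881, 0.0023, 0.0311]
orientation: [-179.9, 0.1, -98.0]
force: [0.3, 11.9, 4.8]
opening: 0.0009
gripper_force: 5.8
```

step_arm([
  [[0.01,0,0,0,0,0],[0.01,0,0,0,0,0]],
])

```text
clock: 24.6
tool_pos: [0.5882, 0.0022, 0.0312]
orientation: [-179.9, 0.2, -98.0]
force: [-0.7, 17.1, 4.9]
opening: 0.0005
gripper_force: 8.2
```

The block has stopped and the force rises, so it is snug. I'll back off, rise and go above the lever tip.

step_arm([
  [[-0.06,0,0,0,0,0],[-0.1,0,0,0,0,0],[-0.1,0,-0.4,0,0,0],[-0.1,0,-0.7,0,0,0],[-0.1,0,-0.7,0,0,0]],
])

```text
clock: 25.1
tool_pos: [0.5903, 0.0095, 0.1044]
orientation: [-179.7, 0.1, -98.0]
force: [0.1, 0.0, 0.8]
opening: 0.0004
gripper_force: 0.0
```

step_arm([
  [[0.2,0.1,0,0,0,0],[0.44,0.21,0,0,0,0],[0.44,0.21,0,0,0,0],[0.44,0.21,0,0,0,0]],
])

```text
clock: 25.5
tool_pos: [0.5602, -0.0322, 0.0998]
orientation: [179.9, -0.0, -98.1]
force: [0.6, 1.0, 0.5]
opening: 0.0006
gripper_force: 0.0
```

```bash
python3 - <<'E'
from h import *
o=get_obs(); print(o['tool_pos'],'board',w2b(o['tool_pos']),o['force'].round(1))
C=cam('scene'); im,d=snapshot('scene'); save('s3.png',cv2.resize(im[110:240,270:430],None,fx=4.5,fy=4.5,interpolation=cv2.INTER_CUBIC))
E
```

```text
[ 0.56021777 -0.03223678  0.09981606] board [-0.02240016 -0.03448993] [0.6 1.  0.5]
```

View pics/s3.png

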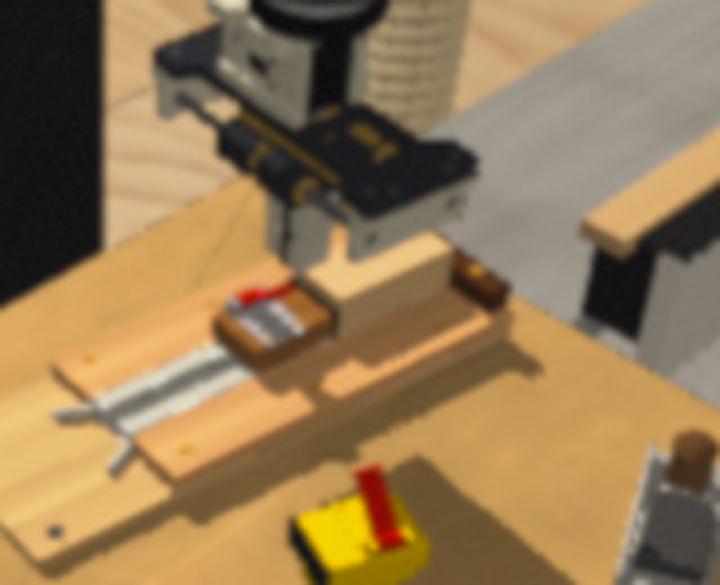

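The scene crop shows the stop in the track against the maple, which is against the end stop, and the lever still raised. I'll press down in stages.

step_arm([
  [[-0.045,0,0.08,0,0,0],[-0.045,0,0.16,0,0,0],[-0.045,0,0.21,0,0,0],[-0.045,0,0.26,0,0,0],[-0.045,0,0.31,0,0,0]],
])

```text
clock: 26.05
tool_pos: [0.5618, -0.0265, 0.0692]
orientation: [180.0, -0.0, -98.0]
force: [-3.6, 1.6, 5.3]
opening: 0.0004
gripper_force: 3.3
```

step_arm([
  [[0,0,0.03,0,0,0],[0,0,0.06,0,0,0],[0,0,0.09,0,0,0],[0,0,0.12,0,0,0],[0,0,0.15,0,0,0],[0,0,0.17,0,0,0]],
])

```text
clock: 26.65
tool_pos: [0.5547, -0.0261, 0.0502]
orientation: [179.3, -0.1, -98.1]
force: [-20.7, 12.0, 10.8]
opening: 0.0004
gripper_force: 19.1
```

There is side force, so the finger is catching the tip's end. I'll rise and look.

step_arm([
  [[0,0,-0.2,0,0,0],[0,0,-0.5,0,0,0],[0,0,-0.5,0,0,0],[-0.8,0,-0.5,0,0,0],[-0.8,0,-0.5,0,0,0],[-0.8,0,-0.5,0,0,0]],
])

```text
clock: 27.25
tool_pos: [0.5741, 0.0555, 0.1023]
orientation: [-179.9, 0.0, -97.9]
force: [0.1, -1.4, 0.5]
opening: 0.0004
gripper_force: 0.0
```

```bash
cat > q.py <<'E'
from h import *
o=get_obs(); print(o['tool_pos'],'board',w2b(o['tool_pos']),o['orientation'],o['force'].round(1))
for n in ('top','wrist'):
    C=cam(n); im,d=snapshot(n); P=cloud(d,C); B=w2b(P); hs=cv2.cvtColor(im,cv2.COLOR_RGB2HSV)
    m=((hs[...,0]<6)|(hs[...,0]>174))&(hs[...,1]>150)&(hs[...,2]>80)&(abs(B[...,0])<.06)&(abs(B[...,1]+.03)<.05)&(d>0)
    q=np.c_[B[m],P[m][:,2]]; q=q[np.argsort(q[:,0])]
    print(n,len(q),'lever y',q[:,1].min().round(4) if len(q) else '',q[:,1].max().round(4) if len(q) else ''); print(q[::max(1,len(q)//8)].round(4))
    if n=='wrist': save('w_%.0f.png'%(o['clock']*10),im)
    mm=(abs(B[...,0])<.04)&(P[...,2]>.0445)&(P[...,2]<.06)&(B[...,1]<-.05)&(B[...,1]>-.165)&(hs[...,2]>120)
    if mm.any(): print('maple yrange',np.percentile(B[mm][:,1],[1,99]).round(4),'x',np.percentile(B[mm][:,0],[1,99]).round(4))
E
python3 q.py; ls pics
```

```text
[0.57409018 0.05553981 0.10225437] board [-0.02087889  0.05436308] [-1.79947869e+02  3.54033222e-02 -9.78693939e+01] [ 0.1 -1.4  0.5]
top 0 lever y  
[]
maple yrange [-0.1633 -0.0775] x [-0.0225  0.0209]
wrist 1721 lever y -0.0407 -0.0244
[[-0.0243 -0.0263  0.05  ]
 [-0.019  -0.0302  0.0483]
 [-0.013  -0.0308  0.0497]
 [-0.0073 -0.0407  0.0404]
 [-0.0017 -0.0308  0.0483]
 [ 0.0042 -0.0353  0.0484]
 [ 0.0099 -0.0276  0.0473]
 [ 0.0154 -0.0315  0.0501]
 [ 0.0214 -0.0263  0.0477]]
maple yrange [-0.0951 -0.073 ] x [-0.0232  0.0205]
crop0.png
s2.png
s3.png
scene0.png
t227.png
t236.png
top0.png
w1.png
w2.png
w3.png
w4.png
w_272.png
```

Depth shows the lever flat at z≈49 mm along its whole length, with the tip at x=-24 mm, so it is down. One last look at the joint.

```bash
python3 - <<'E'
from h import *
im=cv2.imread('pics/w_272.png'); C=cam('wrist')
p=pix([np.r_[b2w(0,y),.045] for y in (-.162,-.07,-.006)],C); print(p)
u,v=p[1].astype(int); v0=max(0,v-60); cv2.imwrite('pics/fin.png',cv2.resize(im[v0:v+90,u-90:u+90],None,fx=4,fy=4,interpolation=cv2.INTER_CUBIC)); print(u,v,v0)
E
```

```text
[[ 246.14688774 -114.42735843]
 [ 248.99824042   48.91395539]
 [ 251.42534771  148.41196236]]
248 48 0
```

View pics/fin.png

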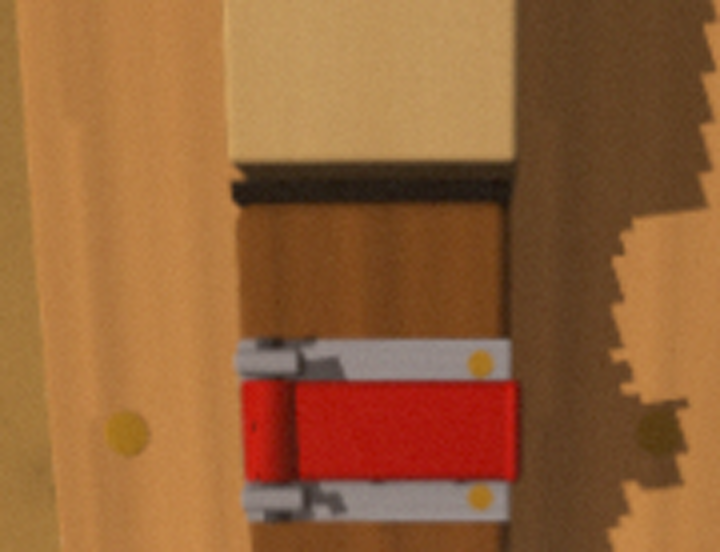

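The last view shows the pad (crop row 190) bearing on the maple's end and the lever lying flat. I'm handing in.

```bash
python3 -c "
from plant import *
print(close_job())"
```

```text
the job is handed in; nothing more can be done
None
```

The job is handed in: the maple lies flat and centred over the track, held between the end stop and the black pad, the lever is pressed flat, and I never moved or touched the walnut; the simulator returned no verdict, so this rests on my last camera and depth check.

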